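# Unlock the bench air valve and turn it on

## Task

On the blue air control box, push the yellow lock slide away from the red knob until it meets its end stop. Then press the red knob down against its spring, turn it counterclockwise (seen from above) from the notch with the red dot to the notch with the green dot, and let go so that it pops back up in that notch. Do not disturb the yellow cup or the roll of tape.

Things in the scene. Friction and masses are not known exactly. Their poses are not given: they have to be found in the camera images.
- air_box: blue valve box bolted to the shelf, 125 (x) x 210 (y) mm, flat top 55 mm above the shelf. Origin: centre of its underside; z up. The knob's vertical axis stands at (0, -50) mm in this frame. The yellow lock slides along +y, away from the knob. A steel gate, 34 to 51 mm from the knob's axis, its top 21 mm above the box top, surrounds the knob on the -x and -y sides.
- knob_top (a point): centre of the top of the red knob's bar, on its turning axis, 111 mm above the shelf when up. x runs along the bar towards the knob's tab, z up; turns with the knob. Bar 50 long (x), 14 wide (y), standing 34 mm above a disc of 60 mm diameter, which may be pressed on too. The tab, 8 mm wide, reaches 42 mm from the axis and sits in a notch of the gate while the knob is up.
- green_dot (a point): green dot on the box top outside the open notch of the gate, 56 mm from the knob's axis; the tab points to it when the valve is on. A red dot marks the closed notch, 60 degrees clockwise of it (from above), on the box's -x side
- lock_top (a point): centre of the top of the yellow upright grip of the lock slide, 104 mm above the shelf; axes as the box's. Grip 26 (x) x 14 (y, sliding direction) x 40 mm tall. Its steel tongue reaches under the knob's disc and blocks pressing until it has slid about 17 mm. At the start the grip's near face is 57 to 65 mm from the knob's axis. Slides with about 1.5 N of friction, stays where left.
- lock_slide (a joint): travel of the yellow lock along the box's +y in m: 0 fully under the knob, 0.035 at its end stop; starts between 0 and 0.008
- knob_press (a joint): how far the red knob is pressed down, in m: 0 up, 0.012 fully down; spring 3 N at 0, rising to 9 N. It can turn out of a notch only when pressed 6 mm or more (the tab then passes below the gate). Let go within a notch, it springs up by itself; between the notches it stays caught below the gate.
- air_knob (a joint): turn of the red knob in rad, counterclockwise from above: 0 closed (red dot), 1.05 open (green dot), hard stops at -0.075 and 1.115. Starts within 0.06 of 0. In the open notch it springs up anywhere from about 0.98 to the stop. Turns with little friction
- yellow_cup: loose yellow plastic cup, 81 mm across, 57 mm tall; origin at the centre of its underside; to be left alone
- black_tape: loose roll of black tape lying flat, 55 mm across, 19 mm tall; origin at the centre of its underside; to be left alone

How it is judged:
By the outcome, as a careful person would: the job done as asked, in the order asked, and still so for the second after the job is handed in, with the robot touching nothing.
It also fails if it takes over 48 s, if anything falls off the work surface, if the arm or the gripper's body presses on something with over 40 N, if the wrist force passes 120 N, or if a joint passes its speed limit or range.

## Robot

A 6-joint arm with a two-finger parallel gripper is mounted at the origin on a cart in front of the work surface, level with it; the furniture and walls round the work are solid. World frame = base frame: x ahead of the robot, y to its left, z up, the work surface at z = 0. Lengths are in m, angles in rad, forces in N, time in s.
With the tool pointing down it reaches from about 0.275 to 0.825 m from the base axis. Payload 4.9 kg.
Tool frame: the origin (TCP) lies midway between the tips of the shut fingers; the grasp point (between the pads) lies 19 mm behind it; z points along the fingers, y is the line along which they close (so a half turn about z gives the same grasp; the last joint's range is limited). The gripper opens to 85 mm and grips with 20 to 120 N. Pads are 22 mm wide; open, the fingers measure 114 mm over their backs; the gripper's body (76 mm by 85 mm) begins 54 mm behind the grasp point. The pads swing forward as they close: fully open they stand 13 mm farther back than shut.
Start: joints at [-1.438, 0.326, -0.193, 1.052, 0, 1.437], TCP at [0.145, -0.531, 0.231] pointing down, gripper open.
Joint ranges: [-2.65, 2.65], [-0.97, 1.79], [-1.3, 1.35], [-1.93, 2.1], [-1.47, 1.37], [-3.14, 3.14]. Speed limits (rad/s): [2.57, 2.57, 3.14, 3.14, 3.14, 3.14].

## Interface

Orientations are given as a rotation vector (axis times angle).
In Python, from plant import r gives the robot as it stands. The module is installed in compiled form; this text tells all that it offers.
- The arm moves only by the tool arm_command, never from a script. Its argument "rows" is text: rows parted by semicolons, each of 7 numbers parted by spaces: the shift along the tool's x, y, z in units of 300 mm (1.0 is 300 mm), then the turn, a rotation vector about the tool's x, y, z in units of pi rad (1.0 is pi rad), then the opening, from 0 (shut) to 1 (fully open). A call has 1 to 8 rows; each row shifts and turns the commanded pose from where the row before left it, along the tool's axes as they then stand; what a row does not reach is not made up. A row lasts 1/12 s, in which the tool goes at most 41.7 mm and 7.16 degrees, less where a joint would pass 70% of its speed; a pose out of reach is approached as far as the arm can. A call with a number of a shift or a turn outside -1 to 1 is refused whole. A call with a gripper value outside its range is refused whole. The fingers move at their own pace and stop on an object; the grip force is fixed at half the most. Time passes only in rows, so rows that do not move let the fingers close. It gives the time, the measured TCP pose, the force, the opening and the grip force at its end, in the units of the state.
- r.observe(): the state, without advancing time (a new reading comes with each control period).
- r.grab_frame(name): name is "side" or "top"; returns the picture (400x640x3 uint8, red, green, blue); there is no depth.
- r.camera_info(name): a dict with "fx", "fy", "cx", "cy" (pixels), "view" (4x4, takes a point from world to camera coordinates). Camera axes: x right, y down, z forward; pixel columns grow to the right and rows downward; lengths in m; the calibration is good to about 2 mm. A picture is of the moment at which its call begins. camera_info takes no time and is no camera call.
- r.close_job(): hands the job in; it is judged then, once.
Trained networks look in the newest picture that a camera, given by its name, has taken for a name from the list of things; names that differ only in an ending like _2 or _b are one class to them, and where a whole thing is asked for, a point or a joint stands for the part that bears it (a point fixed in the world has none). Each returns a list of dicts, best first, with "conf" (0 to 1); they miss things now and then, are a little off and sometimes report something else, mostly with a low value. They report only what shows in the picture. A call takes as long as a camera call.
- r.boxes_of(camera, target): "at" ([column, row] in pixels, amid what is visible of it).
- r.silhouettes(camera, target): "pixels" (400x640 bool, what is visible of it) and "at" ([column, row] in pixels, amid what is visible of it).
The state is a dict: "t": time; "joint_pos": joint angles; "joint_vel": joint speeds; "tau": joint torques, N m; "eef_pos": TCP position; "tcp_rot": TCP orientation; "ft_force": force on the tool from outside, world axes, zero at the start; "ft_torque": the same for the moment, N m; "finger_gap": finger opening in m; "grip_force": force on a finger pad.
Only numpy, scipy, OpenCV 4.12 (cv2) and the standard library are available. Lean on these libraries where they do the work, as an engineer would, in place of code of your own. Each camera call takes 0.05 s, during which the arm holds its last target. There are 200 camera calls.

## Working session

There is one attempt and no reset: what is moved stays moved. The work goes in short steps, Python scripts to look and compute and a tool call to move; the robot and the scene stay as the last step left them, time stands still between calls to the robot, and variables do not carry over. Pictures are saved under pics/ and viewed, at most 10 in all, crops included, and the job is handed in when it is done.

Besides the shell and the picture viewer there is one more tool, called after "Emit:" in YAML: its name, and indented under it one key for each argument. arm_command: Moves the arm, as the interface text tells. Its arguments: {"type":"object","properties":{"rows":{"type":"string"}},"required":["rows"]}

```bash
mkdir -p pics
cat > h.py <<'E'
import numpy as np, cv2
from plant import r
def ray(cam,px):
    c=r.camera_info(cam);V=np.array(c["view"]);R=V[:3,:3];o=-R.T@V[:3,3]
    d=R.T@np.array([(px[0]-c["cx"])/c["fx"],(px[1]-c["cy"])/c["fy"],1]);return o,d
def atz(cam,px,z):
    o,d=ray(cam,px);return o+d*(z-o[2])/d[2]
def proj(cam,p):
    c=r.camera_info(cam);q=np.array(c["view"])@np.append(p,1);return np.array([c["fx"]*q[0]/q[2]+c["cx"],c["fy"]*q[1]/q[2]+c["cy"]])
E
python3 - <<'E'
from h import *
for cam in ["top","side"]:
    f=r.grab_frame(cam); cv2.imwrite(f"pics/{cam}1.png",f[:,:,::-1])
    print(cam,ray(cam,(320,200)))
    for n,z in [("knob_top",.111),("green_dot",.055),("lock_top",.104),("air_box",.055),("yellow_cup",.057),("black_tape",.019)]:
        for d in r.boxes_of(cam,n)[:2]: print(n,np.round(d["conf"],2),np.round(d["at"],1),np.round(atz(cam,d["at"],z),4))
s=r.observe();print(s["t"],s["eef_pos"],s["tcp_rot"])
E
```

```text
top (array([0.31163768, 0.21383026, 1.1476257 ]), array([ 1.57375995e-01,  1.09264665e-04, -9.87691020e-01]))
knob_top 0.61 [356.8 162.4] [0.5632 0.1293 0.111 ]
green_dot 0.69 [336.8 169. ] [0.5608 0.1732 0.055 ]
lock_top 0.67 [333.3 164. ] [0.5615 0.1829 0.104 ]
air_box 0.9 [334.4 168.7] [0.5616 0.1789 0.055 ]
yellow_cup 0.62 [217.8 257.6] [0.352  0.4512 0.057 ]
black_tape 0.6 [415.8 208.3] [ 0.4694 -0.0206  0.019 ]
side (array([ 0.49524479, -0.55390069,  0.46199646]), array([-0.02051613,  0.9057165 , -0.42363801]))
knob_top 0.89 [365.3 230. ] [0.5608 0.0767 0.111 ]
green_dot 0.92 [368.5 240.6] [0.5743 0.1356 0.055 ]
lock_top 0.64 [365.1 207.7] [0.5683 0.1799 0.104 ]
air_box 0.73 [365.4 240. ] [0.5685 0.1376 0.055 ]
air_box 0.4 [278.8 186.2] [0.3695 0.3932 0.055 ]
yellow_cup 0.9 [276.8 187.4] [0.3661 0.3807 0.057 ]
black_tape 0.83 [299.  318.4] [ 0.4528 -0.0478  0.019 ]
0.7 [ 0.14499818 -0.53055768  0.23131637] [ 3.11363777e+00  4.17803409e-01 -3.74748247e-05]
```

Run:
```python
from h import *
a=cv2.imread("pics/top1.png")[100:240,250:430];b=cv2.imread("pics/side1.png")[150:310,260:470]
cv2.imwrite("pics/c1.png",cv2.resize(a,None,fx=4.3,fy=4.2,interpolation=2));cv2.imwrite("pics/c2.png",cv2.resize(b,None,fx=3.7,fy=3.7,interpolation=2))
```

```text
(no output)
```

View pics/c1.png

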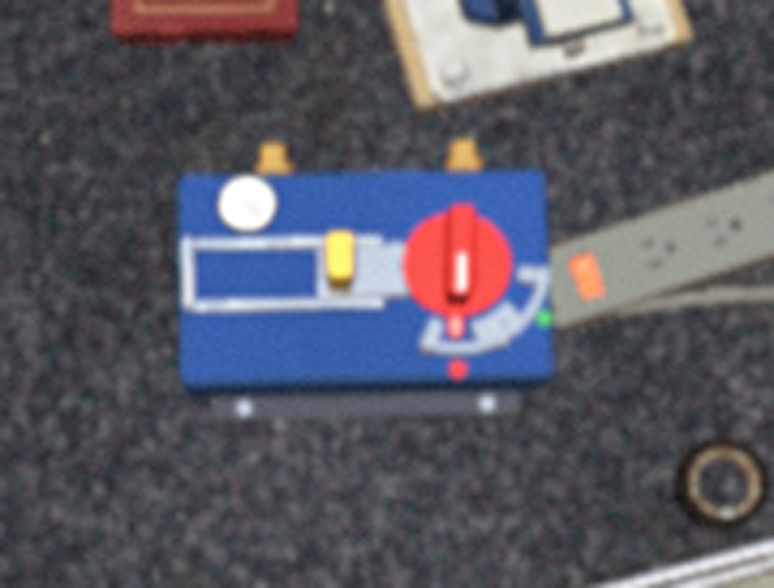

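View pics/c2.png

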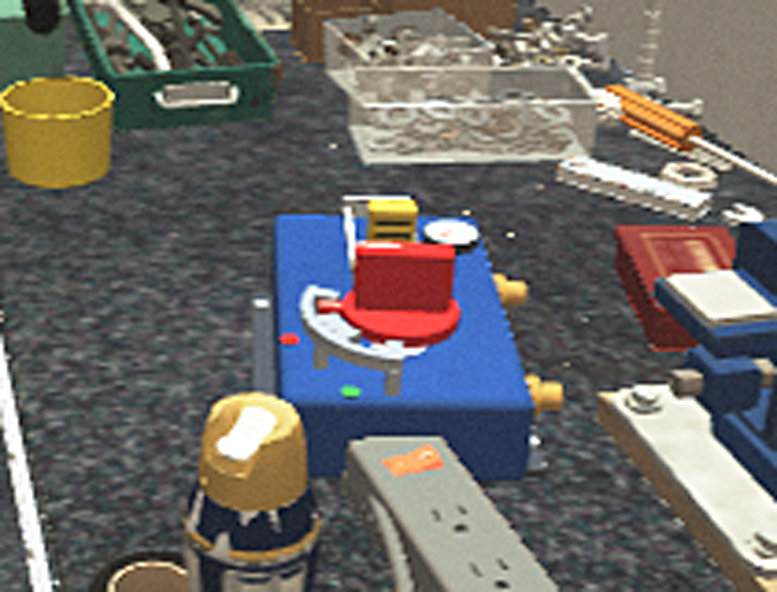

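View pics/side1.png

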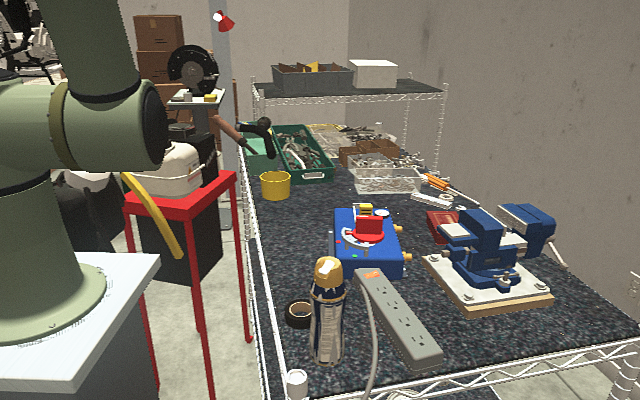

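The top view shows the box with its long side along world y. The knob's bar runs along x, its tab points at the red dot in front, and the grip is to the left in +y. The side view agrees, with a tall can near (325,310). Next I'll refine the points by colour and locate the can.

```bash
cat >> h.py <<'E'
def blob(f,lo,hi,roi):
    x0,y0,x1,y1=roi;h=cv2.cvtColor(f[y0:y1,x0:x1],cv2.COLOR_RGB2HSV);m=cv2.inRange(h,lo,hi)
    n,l,s,c=cv2.connectedComponentsWithStats(m);return [(s[i,4],c[i]+[x0,y0],s[i,:4]+[x0,y0,0,0]) for i in range(1,n) if s[i,4]>3]
E
python3 - <<'E'
from h import *
f=r.grab_frame("top");roi=(285,130,390,200);np.set_printoptions(precision=4,suppress=True)
for n,lo,hi,z in [("green",(45,100,60),(80,255,255),.055),("red",(170,120,60),(180,255,255),.055),("red0",(0,150,60),(8,255,255),.055),("yel",(18,120,80),(35,255,255),.104)]:
    for a,c,b in blob(f,lo,hi,roi): print(n,a,c,b,atz("top",c,z),atz("top",c,.077)[:2])
m=r.silhouettes("top","air_box")[0]["pixels"].astype(np.uint8)
cs=max(cv2.findContours(m,0,1)[0],key=cv2.contourArea);print(cv2.minAreaRect(cs),cv2.boundingRect(cs))
print("top corner far edge",[atz("top",p,.055)[:2] for p in [(291.9,141),(377.4,140.5)]])
for p in [(325,360)]: q=atz("side",p,0);print("can",q)
# can height: point on vertical above q projecting to (328,260)
print([ (z,proj("side",[q[0],q[1],z])) for z in (.1,.15,.2,.25)], proj("top",q),proj("top",[q[0],q[1],.2]))
E
```

```text
green 8 [376.125 175.125] [375 174   3   3] [0.5453 0.079  0.055 ] [0.5406 0.0817]
red 62 [359.2419 158.6129] [345 149  24  28] [0.5862 0.1187 0.055 ] [0.5807 0.1206]
red 14 [350.3571 172.7143] [346 170   9   7] [0.5515 0.1407 0.055 ] [0.5467 0.1422]
red 9 [355.8889 187.6667] [355 186   3   4] [0.515  0.1282 0.055 ] [0.5109 0.1299]
red0 373 [355.563  162.2788] [345 150  23  25] [0.5772 0.1278 0.055 ] [0.5718 0.1295]
yel 32 [313.0938 137.3438] [310 134   7   7] [0.6251 0.2291 0.104 ] [0.6333 0.2294]
yel 31 [357.9032 136.5484] [355 134   6   6] [0.6266 0.125  0.104 ] [0.6347 0.1227]
yel 62 [328.6613 161.3065] [326 156   6  12] [0.5679 0.1935 0.104 ] [0.5745 0.193 ]
((334.53814697265625, 167.33917236328125), (64.66050720214844, 88.04545593261719), 87.39744567871094) (291, 134, 89, 67)
top corner far edge [array([0.6309, 0.2811]), array([0.6312, 0.0736])]
can [ 0.4951 -0.1119  0.    ]
[(0.1, array([326.1327, 304.6732])), (0.15, array([326.7651, 273.7788])), (0.2, array([327.4489, 240.3814])), (0.25, array([328.1903, 204.1639]))] [450.2441 198.9388] [476.6283 183.5873]
```

View pics/top1.png

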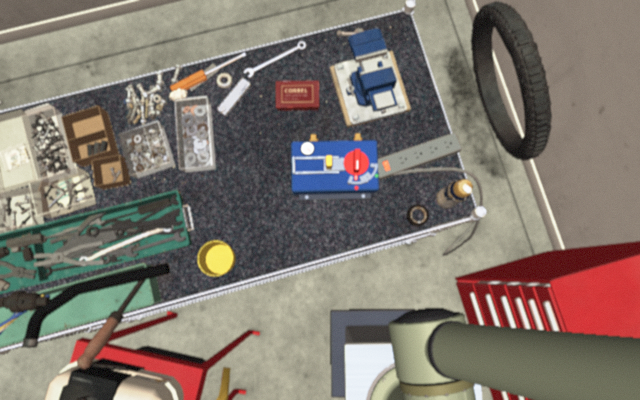

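Emit:
arm_command:
  rows: "0 0 0 0 0 -0.0381 0;0 0 0 0 0 -0.0381 0;0 0 0 0 0 -0.0381 0;0 0 0 0 0 -0.0381 0;0 0 0 0 0 -0.0381 0;0 0 0 0 0 -0.0381 0;0 0 0 0 0 -0.0381 0;0 0 0 0 0 -0.0381 0"

```text
t: 1.47
eef_pos: [0.145, -0.5305, 0.2313]
tcp_rot: [-2.566, -1.813, 0.0]
ft_force: [-0.2, 0.1, 0.6]
finger_gap: 0.0005
grip_force: 0.0
```

Emit:
arm_command:
  rows: "0 0 0 0 0 -0.0381 0;0 0 0 0 0 -0.0381 0;0 0 0 0 0 -0.0381 0;0 0 0 0 0 -0.0381 0;0 0 0 0 0 -0.0381 0;0 0 0 0 0 -0.0381 0;0 0 0 0 0 -0.0381 0;0 0 0 0 0 -0.0381 0"

```text
t: 2.13
eef_pos: [0.145, -0.5306, 0.2313]
tcp_rot: [1.442, 2.791, -0.0]
ft_force: [0.1, -0.6, -0.3]
finger_gap: -0.0
grip_force: 0.0
```

Emit:
arm_command:
  rows: "0 0 0 0 0 -0.0381 0;0 0 0 0 0 -0.0381 0;0 0 0 0 0 -0.0381 0;0 0 0 0 0 -0.0381 0;0 0 0 0 0 -0.0381 0;0 0 0 0 0 -0.0381 0;0 0 0 0 0 -0.0381 0;0 0 0 0 0 -0.0382 0"

```text
t: 2.8
eef_pos: [0.145, -0.5306, 0.2313]
tcp_rot: [0.006, -3.142, 0.0]
ft_force: [0.9, -0.6, 0.3]
finger_gap: 0.0001
grip_force: 0.0
```

Run:
```python
from h import *
s=r.observe();print({k:np.round(s[k],3) for k in("t","joint_pos","eef_pos","tcp_rot","finger_gap","ft_force")})
```

```text
{'t': np.float64(2.8), 'joint_pos': array([-1.438,  0.326, -0.193,  1.052, -0.   , -1.442]), 'eef_pos': array([ 0.145, -0.531,  0.231]), 'tcp_rot': array([ 0.006, -3.142,  0.   ]), 'finger_gap': np.float64(0.0), 'ft_force': array([ 0.895, -0.588,  0.304])}
```

Emit:
arm_command:
  rows: "-0.0589 0.0959 0 0 0 0 0;-0.0589 0.0959 0 0 0 0 0;-0.0589 0.0959 0 0 0 0 0;-0.0589 0.0959 0 0 0 0 0;-0.0589 0.0959 0 0 0 0 0;-0.0589 0.0959 0 0 0 0 0;-0.0589 0.0959 0 0 0 0 0;-0.0589 0.0959 0 0 0 0 0"

```text
t: 3.47
eef_pos: [0.2874, -0.2993, 0.2315]
tcp_rot: [0.004, 3.141, -0.001]
ft_force: [1.3, 0.2, 0.8]
finger_gap: 0.0001
grip_force: 0.0
```

Emit:
arm_command:
  rows: "-0.0589 0.0959 0 0 0 0 0;-0.0589 0.0959 0 0 0 0 0;-0.0589 0.0959 0 0 0 0 0;-0.0589 0.0959 0 0 0 0 0;-0.0589 0.0959 0 0 0 0 0;-0.0589 0.0959 0 0 0 0 0;-0.0589 0.0959 0 0 0 0 0;-0.0589 0.0959 0 0 0 0 0"

```text
t: 4.13
eef_pos: [0.4293, -0.0692, 0.2316]
tcp_rot: [0.003, 3.141, -0.001]
ft_force: [1.4, -0.4, -0.3]
finger_gap: 0.0002
grip_force: 0.0
```

Emit:
arm_command:
  rows: "-0.0589 0.0959 0 0 0 0 0;-0.0589 0.0959 0 0 0 0 0;-0.0589 0.0959 0 0 0 0 0;-0.0589 0.0959 0 0 0 0 0;-0.0589 0.0959 0 0 0 0 0;-0.0589 0.0959 0 0 0 0 0;-0.0589 0.0959 0 0 0 0 0;-0.0589 0.0959 0 0 0 0 0"

```text
t: 4.8
eef_pos: [0.571, 0.1608, 0.2313]
tcp_rot: [0.002, 3.141, -0.0]
ft_force: [1.2, 0.1, 0.2]
finger_gap: 0.0001
grip_force: 0.0
```

Emit:
arm_command:
  rows: "0 0 0.08 0 0 0 0;0 0 0.08 0 0 0 0;0 0 0.08 0 0 0 0;0 0 0.08 0 0 0 0;0 0 0.06 0 0 0 0;0 0 0.05 0 0 0 0;0 0 0.03 0 0 0 0;0 0 0.023 0 0 0 0"

```text
t: 5.47
eef_pos: [0.5699, 0.1591, 0.0853]
tcp_rot: [-0.003, -3.14, 0.0]
ft_force: [0.5, 0.5, -0.4]
finger_gap: -0.0
grip_force: 0.0
```

Emit:
arm_command:
  rows: "0 0.02 0 0 0 0 0;0 0.02 0 0 0 0 0;0 0.02 0 0 0 0 0;0 0.02 0 0 0 0 0;0 0.02 0 0 0 0 0;0 0.01 0 0 0 0 0;0 0.01 0 0 0 0 0;0 0 0 0 0 0 0"

```text
t: 6.13
eef_pos: [0.5707, 0.196, 0.0868]
tcp_rot: [0.002, 3.141, 0.001]
ft_force: [0.4, -0.8, 0.4]
finger_gap: 0.0
grip_force: 0.0
```

Emit:
arm_command:
  rows: "0 0.01 0 0 0 0 0;0 0.01 0 0 0 0 0;0 0 0 0 0 0 0"

```text
t: 6.38
eef_pos: [0.5705, 0.2016, 0.0865]
tcp_rot: [0.002, 3.141, 0.001]
ft_force: [0.5, -0.9, 0.2]
finger_gap: -0.0
grip_force: 0.2
```

Emit:
arm_command:
  rows: "0 0.005 0 0 0 0 0;0 0.005 0 0 0 0 0;0 0 0 0 0 0 0"

```text
t: 6.63
eef_pos: [0.5704, 0.2043, 0.0864]
tcp_rot: [-0.003, -3.142, -0.0]
ft_force: [0.5, -0.4, 1.6]
finger_gap: -0.0002
grip_force: 0.5
```

Run:
```python
from h import *
f=r.grab_frame("side");cv2.imwrite("pics/c3.png",cv2.resize(f[150:310,260:470,::-1],None,fx=3.7,fy=3.7,interpolation=2))
```

```text
(no output)
```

View pics/c3.png

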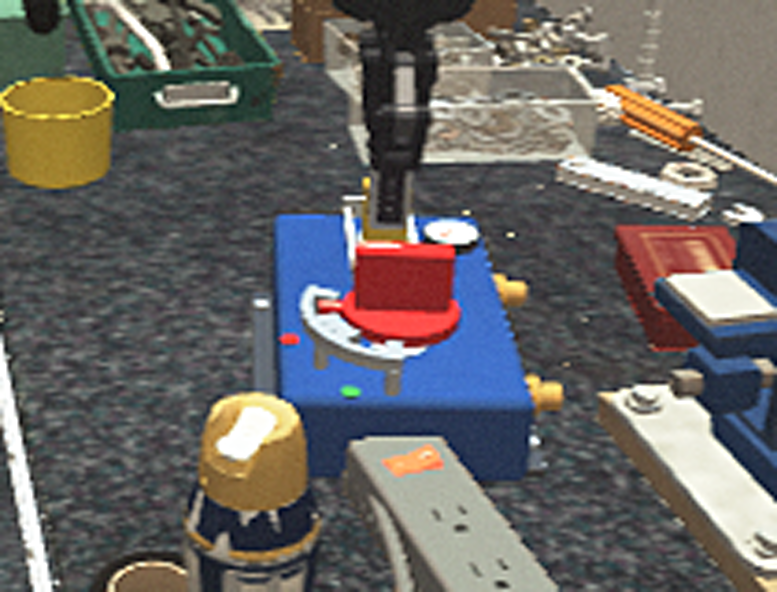

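The side view shows the closed fingers behind the knob, at crop pixel (390,210), with the yellow grip pushed back behind them. I'll keep pushing until the force rises.

Emit:
arm_command:
  rows: "0 0.007 0 0 0 0 0;0 0.006 0 0 0 0 0;0 0 0 0 0 0 0"

```text
t: 6.93
eef_pos: [0.5704, 0.2083, 0.0864]
tcp_rot: [-0.002, -3.142, -0.0]
ft_force: [0.5, -0.9, 0.7]
finger_gap: -0.0001
grip_force: 0.5
```

Emit:
arm_command:
  rows: "0 0.006 0 0 0 0 0;0 0.004 0 0 0 0 0;0 0 0 0 0 0 0"

```text
t: 7.18
eef_pos: [0.5704, 0.2088, 0.0864]
tcp_rot: [-0.005, -3.142, 0.008]
ft_force: [-0.7, -8.4, 3.0]
finger_gap: -0.0001
grip_force: 4.2
```

Emit:
arm_command:
  rows: "0 0.004 0 0 0 0 0;0 0 0 0 0 0 0"

```text
t: 7.35
eef_pos: [0.5704, 0.209, 0.0865]
tcp_rot: [-0.006, -3.141, 0.011]
ft_force: [-0.3, -11.5, 4.0]
finger_gap: 0.0002
grip_force: 5.6
```

Emit:
arm_command:
  rows: "0 -0.02 0 0 0 0 0;0 -0.04 0 0 0 0 0;0 0 -0.1 0 0 0 0;0 0 -0.1 0 0 0 0;0 -0.08 -0.05 0 0 0 0;0 -0.08 0 0 0 0 0.5;0 -0.06 0 0 0 0 0.5;0 0 0 0 0 0 0.5"

```text
t: 8.02
eef_pos: [0.5705, 0.1253, 0.1618]
tcp_rot: [0.008, 3.141, -0.0]
ft_force: [-0.4, 0.3, -0.2]
finger_gap: 0.0356
grip_force: 0.0
```

Run:
```python
from h import *
s=r.observe();print({k:np.round(s[k],4) for k in("t","joint_pos","eef_pos","tcp_rot","finger_gap")})
f=r.grab_frame("side");cv2.imwrite("pics/c4.png",cv2.resize(f[150:310,260:470,::-1],None,fx=3.7,fy=3.7,interpolation=2))
for n,z in (("lock_top",.104),("knob_top",.111)):
    for d in r.boxes_of("side",n)[:2]: print(n,d["conf"],d["at"],atz("side",d["at"],z))
```

```text
{'t': np.float64(8.0167), 'joint_pos': array([ 9.010e-02,  4.410e-01, -2.057e-01,  9.234e-01, -3.000e-04,
        9.540e-02]), 'eef_pos': array([0.5705, 0.1253, 0.1618]), 'tcp_rot': array([ 8.3000e-03,  3.1408e+00, -4.0000e-04]), 'finger_gap': np.float64(0.0356)}
lock_top 0.51 [363.4, 204.6] [0.56586817 0.19393286 0.104     ]
knob_top 0.73 [363.7, 230.3] [0.55787889 0.0754797  0.111     ]
```

View pics/c4.png

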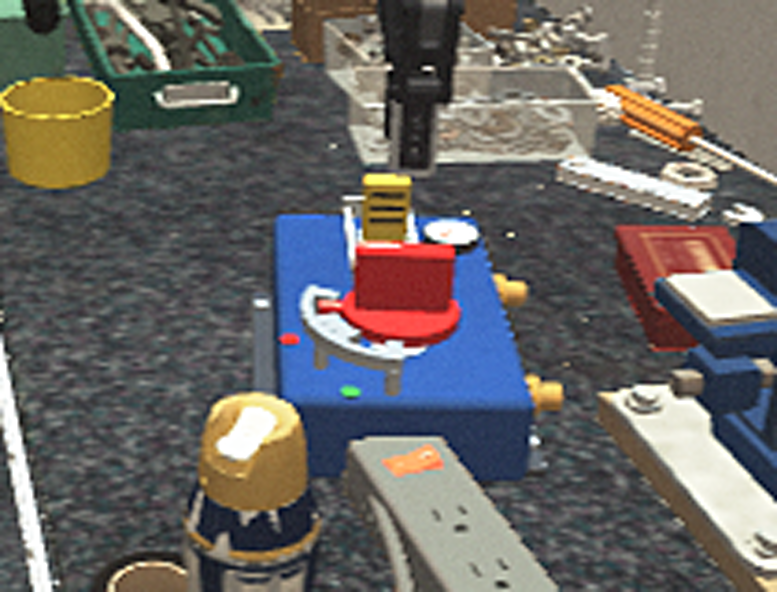

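The picture shows the grip at (387,205), moved back to the far end of its track. The force rise confirmed the stop. Next I'll take hold of the knob's bar.

Emit:
arm_command:
  rows: "0 0.0123 0.04 0 0 0 0.5;0 0 0.05 0 0 0 0.5;0 0 0.06 0 0 0 0.5;0 0 0.05 0 0 0 0.5;0 0 0.03 0 0 0 0.5;0 0 0.02 0 0 0 0.5;0 0 0 0 0 0 0.5"

```text
t: 8.75
eef_pos: [0.5694, 0.1325, 0.085]
tcp_rot: [-0.001, -3.139, -0.0]
ft_force: [-0.6, -0.2, -0.7]
finger_gap: 0.0428
grip_force: 0.0
```

Emit:
arm_command:
  rows: "0 0 0 0 0 0 0.1;0 0 0 0 0 0 0;0 0 0 0 0 0 0;0 0 0 0 0 0 0;0 0 0 0 0 0 0"

```text
t: 9.17
eef_pos: [0.5712, 0.1305, 0.0876]
tcp_rot: [0.005, 3.14, -0.005]
ft_force: [0.5, -5.0, 2.3]
finger_gap: 0.0128
grip_force: 64.7
```

Emit:
arm_command:
  rows: "0 -0.004 0.007 0 0 0 0;0 0 0.01 0 0 0 0;0 0 0.01 0 0 0 0;0 0 0.01 0 0 0 0;0 0 0 0 0 0 0"

```text
t: 9.58
eef_pos: [0.5713, 0.1304, 0.0758]
tcp_rot: [0.003, 3.14, -0.001]
ft_force: [-0.9, -2.8, 7.9]
finger_gap: 0.0126
grip_force: 65.5
```

Emit:
arm_command:
  rows: "0 0 0 0 0 -0.028 0;0 0 0 0 0 -0.028 0;0 0 0 0 0 -0.028 0;0 0 0 0 0 -0.028 0;0 0 0 0 0 -0.028 0;0 0 0 0 0 -0.028 0"

```text
t: 10.08
eef_pos: [0.5713, 0.1297, 0.0763]
tcp_rot: [-0.822, 3.031, -0.005]
ft_force: [-0.8, -5.8, 7.2]
finger_gap: 0.0126
grip_force: 65.5
```

Emit:
arm_command:
  rows: "0 0 0 0 0 -0.028 0;0 0 0 0 0 -0.028 0;0 0 0 0 0 -0.028 0;0 0 0 0 0 -0.028 0;0 0 0 0 0 -0.028 0;0 0 0 0 0 -0.027 0;0 0 0 0 0 0 0"

```text
t: 10.67
eef_pos: [0.5718, 0.129, 0.0764]
tcp_rot: [-1.577, 2.716, -0.008]
ft_force: [0.3, -6.9, 8.5]
finger_gap: 0.0128
grip_force: 65.6
```

Run:
```python
from h import *
s=r.observe();print({k:np.round(s[k],4) for k in("t","joint_pos","eef_pos","tcp_rot","finger_gap","ft_force","ft_torque")})
print("yaw turned",2*np.arctan2(*s["tcp_rot"][1::-1])%(2*np.pi)-np.pi)
f=r.grab_frame("side");cv2.imwrite("pics/c5.png",cv2.resize(f[150:310,260:470,::-1],None,fx=3.7,fy=3.7,interpolation=2))
```

```text
{'t': np.float64(10.6667), 'joint_pos': array([ 0.0981,  0.5327, -0.3   ,  0.7353, -0.004 , -0.9543]), 'eef_pos': array([0.5718, 0.129 , 0.0764]), 'tcp_rot': array([-1.5774,  2.7159, -0.0075]), 'finger_gap': np.float64(0.0128), 'ft_force': array([ 0.2719, -6.9131,  8.4898]), 'ft_torque': array([-1.4665,  0.1082,  0.0624])}
yaw turned 1.0523731117544877
```

View pics/c5.png

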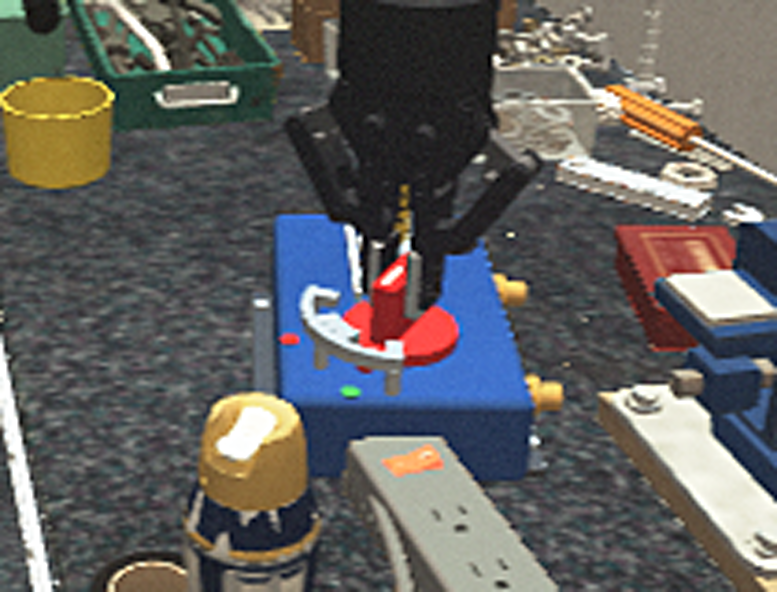

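The knob has turned 1.05 rad and points at the green dot. Now I'll let it rise in the notch, then release.

Emit:
arm_command:
  rows: "0 0 -0.01 0 0 0 0;0 0 -0.01 0 0 0 0;0 0 -0.01 0 0 0 0;0 0 -0.006 0 0 0 0;0 0 0 0 0 0 0"

```text
t: 11.13
eef_pos: [0.5718, 0.129, 0.0869]
tcp_rot: [-1.574, 2.718, -0.007]
ft_force: [0.8, -6.8, 2.1]
finger_gap: 0.0131
grip_force: 64.9
```

Emit:
arm_command:
  rows: "0 0 0 0 0 0 0.5;0 0 0 0 0 0 0.5;0 0 0 0 0 0 0.5;0 0 0 0 0 0 0.5;0 0 -0.05 0 0 0 0.5;0 0 -0.1 0 0 0 0.5;0 0 -0.1 0 0 0 0.5;0 0 -0.1 0 0 0 0.5"

```text
t: 11.8
eef_pos: [0.5696, 0.1311, 0.1917]
tcp_rot: [1.576, -2.717, -0.002]
ft_force: [0.4, -0.6, 1.3]
finger_gap: 0.0427
grip_force: 0.0
```

Emit:
arm_command:
  rows: "0 0 -0.1 0 0 0 0.5;0 0 -0.1 0 0 0 0.5;0 0 -0.1 0 0 0 0.5;0 0 0 0 0 0 0.5"

```text
t: 12.13
eef_pos: [0.573, 0.1315, 0.2875]
tcp_rot: [-1.572, 2.71, -0.006]
ft_force: [0.6, 0.6, 0.7]
finger_gap: 0.0426
grip_force: 0.0
```

Run:
```python
from h import *
f=r.grab_frame("side");cv2.imwrite("pics/c6.png",cv2.resize(f[180:290,320:420,::-1],None,fx=5.4,fy=5.4,interpolation=2))
for n,z in (("yellow_cup",.057),("black_tape",.019)):
    for d in r.boxes_of("side",n)[:1]: print(n,d["at"])
```

```text
yellow_cup [275.7, 187.8]
black_tape [297.4, 318.5]
```

View pics/c6.png

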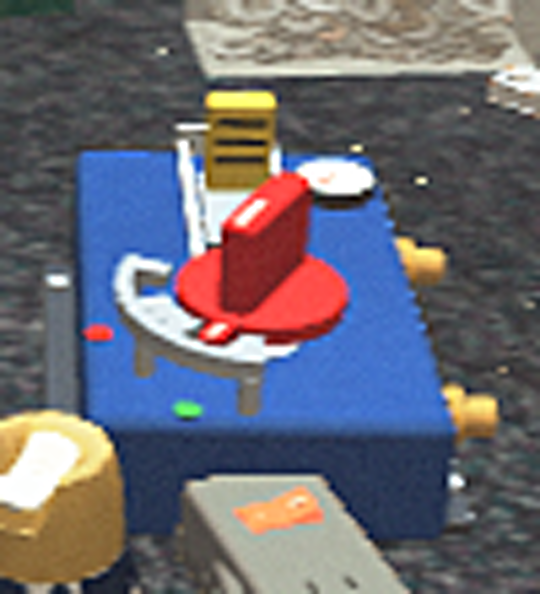

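The knob is up, with its tab in the open notch at (215,330) pointing to the green dot at (187,410). The grip is at the far end of its track, and the cup and tape haven't moved.

```bash
python3 -c "
from h import *
print(r.close_job())"
```

```text
the job is handed in; nothing more can be done
None
```

The job is handed in: the lock slide is at its end stop, the red knob is turned to the green-dot notch and popped back up, and the cup and tape were left alone, with about 12 s of the 48 s used.

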